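Hang the bin-card marker and hold the spring clip open on it

ROBOT

A 6-joint arm with a two-finger parallel gripper is mounted at the origin on the work surface. World frame = base frame: x ahead of the robot, y to its left, z up, the work surface at z = 0. Lengths are in m, angles in rad, forces in N, time in s.
With the tool pointing down it reaches from about 0.35 to 0.85 m from the base axis. Payload 8.1 kg.
Tool frame: the origin (TCP) lies midway between the tips of the shut fingers; the grasp point (between the pads) lies hold_point_z behind it (hold_point_z is the distance from the TCP to the grasp point, in m); z points along the fingers, y is the direction in which the jaws open and shut (so a half turn about z gives the same grasp; the last joint's range is limited). The gripper opens to 93 mm and grips with 3 to 60 N. Pads are 15 mm wide; open, the fingers measure 128 mm over their backs; the gripper's body (75 mm by 188 mm) begins 65 mm behind the grasp point.
Start: joints at [1.023, 0.13, 1.488, -0, 1.523, -0.085], TCP at [0.268, 0.537, 0.219] pointing down, gripper open.
Joint ranges: [-2.96, 2.96], [-0.89, 2.26], [0.02, 2.5], [-1.34, 4.48], [0, 2.73], [-2.66, 2.66]. Speed limits (rad/s): [2.39, 2.39, 2.79, 3.14, 3.14, 3.14].

INTERFACE

Orientations are given as a unit quaternion [x, y, z, w].
In Python, from workcell import * gives the robot as it stands. The module is installed in compiled form; this text tells all that it offers.
- The arm moves only by the shell command python3 -m creep 'ROWS' [OPENING] [FORCE]. ROWS is JSON, a list of rows, each a list of 2 entries, a list of its own where there are three numbers: the shift along the tool's x, y, z in cm, then the turn about the tool's z in rad. A call has 1 to 5 rows; each row shifts and turns the commanded pose from where the row before left it, along the tool's axes as they then stand; what a row does not reach is not made up. A row lasts 1/8 s, in which the tool goes at most 62.5 mm and 10.7 degrees, less where a joint would pass 70% of its speed; a pose out of reach is approached as far as the arm can. A call is refused whole if a number of a shift passes 6.25 or a number of a turn 0.188, either way. A call with a gripper value outside its range is refused whole. OPENING is the opening, from -1 (shut) to 1 (fully open), set as the call begins (- or left out, the last holds). The fingers move at their own pace and stop on an object; FORCE is the grip in N (left out, the last holds). Time passes only in rows, so rows that do not move let the fingers close. It gives the time, the measured TCP pose, the force and the opening at its end, in the units of the state.
- observe(): the state, without advancing time (a new reading comes with each control period).
- camera(name): name is "scene" or "top" or "wrist"; returns the picture (420x560x3 uint8, red, green, blue); there is no depth.
- calibration(name): a dict with "fx", "fy", "cx", "cy" (pixels), "extrinsics" (4x4, takes a point from world to camera coordinates); the wrist camera has in their place "mount" (4x4, takes a point from camera to tool coordinates, whose origin is the TCP and whose axes are the flange's). Camera axes: x right, y down, z forward; pixel columns grow to the right and rows downward; lengths in m; the calibration is good to about 2 mm. A picture is of the moment at which its call begins: read the wrist's pose just before it. calibration takes no time and is no camera call.
- finish_job(): hands the job in, once; it reports no verdict.
The state is a dict: "t": time; "q": joint angles; "qvel": joint speeds; "effort": joint torques, N m; "tcp_pos": TCP position; "tool_rot": TCP orientation; "wrist_force": force on the tool from outside, world axes, zero at the start; "ft_torque": the same for the moment, N m; "finger_gap": finger opening in m.
Only numpy, scipy, OpenCV 4.12 (cv2) and the standard library are available. Lean on these libraries where they do the work, as an engineer would, in place of code of your own. Each camera call takes 0.05 s, during which the arm holds its last target. There are 200 camera calls.

TASK

Pick up the saddle marker with its upright card and hang it astride the middle of the empty stretch of the bench rail, square on the bar and right down, and let go of it. Then squeeze open the steel spring clip parked on the back wall of the blue bin on the bench, lift it off and bring it over the card: finish still holding it squeezed wide open, with its jaws down on either side of the middle of the card's top edge and touching nothing, so that the storeman can slip a ticket in. Do not put the clip down or let it close at the end, and leave everything else on the bench where it stands.

Things in the scene. Friction and masses are not known exactly. Their poses are not given: they have to be found in the camera images.
- marker: Loose grey plastic saddle marker, 80 g, standing on its two legs with a white card upright on top. Inverted-U saddle, 64 mm long along y, 26 mm wide across x (31 mm over its flared mouth); legs 20 mm apart inside, 30 mm deep; crown 30 to 34 mm above the feet. Origin: centre of the underside, at the feet; z up.
- marker_mid (a point): Marker's centre, 47 mm above its feet (axes as the marker), in the upper part of the rib on the crown: 12 mm thick (x), 64 mm long (y), 34 to 52 mm above the feet, a good place to grip across x. The card stands in the rib, 4 mm thick (x) and 84 mm wide (y).
- marker_seat (a point): Underside of the marker's crown, centre, 30 mm above its feet: comes to lie on the top of the bar when hung. Axes as the marker's.
- marker_edge (a point): Middle of the card's top edge, 94 mm above the marker's feet. Axes as the marker's.
- rail: Fixed bench rail: a 15 mm square steel tube along its own y, 360 mm long, top face 135 mm above the bench, on two slotted grey uprights at its ends; free space below and either side of the empty stretch. A small blue bin hangs on its +x side, 45 to 145 mm from the middle towards +y. Origin on the bench below the bar's middle.
- rail_spot (a point): Middle of the empty stretch of the bar, on its top face (60 mm from the bar's middle towards its -y end); axes as the rail's: y along the bar, z up.
- bin_rim (a point): Middle of the top edge of the rear wall of the blue bin standing on the bench (fixed, 150 x 105 mm, 70 mm high). The wall is 3.5 mm thick and runs along the point's y; the bin lies to the -x side of it. The clip sits on this edge.
- clip_pivot (a point): Middle of the hinge pin (barrel 12 mm across) of a loose 70 g steel spring clip parked jaws down on the bin's rear wall, pin 18 mm above the wall's edge. Axes of its -x half: parked, x is across the wall (the way tails and jaws move), y along the pin, z up. Jaws 50 mm wide (y) reach 32 mm below the pin. Tails: see clip_jaw.
- clip_jaw (a joint): Angle between the clip's halves, rad: 0 parked (jaws 3.5 mm apart), -0.10 shut, 0.66 stop (24 mm apart at the tips). Its two tails, 36 mm wide, flare up to rounded ends 35 mm above the pin, 54 mm over the outsides; squeezed together along x to 29 mm they open it fully, ends then 41 mm above the pin. Needs about 8 N at first, 14 N fully open.
- clip_tip_a (a point): Inner edge of one jaw's tip, middle of its width, 32 mm below the pin (the -x side when parked).
- clip_tip_b (a point): Inner edge of the other jaw's tip, middle of its width (the +x side when parked).
- clip: The half of the spring clip with the pin (see clip_pivot; same origin and axes); it carries the other half.
- oil_filter: White oil filter, 68 mm across, 88 mm tall, standing; leave alone. Origin under its centre.
- carton: Small closed carton 70 x 95 x 45 mm; leave alone. Origin under its centre.
- bearing: Steel ball bearing 62 mm across, 16 mm high, lying flat; leave alone. Origin under its centre.
- wrench: Steel wrench lying flat; leave alone. Origin under it, long along its x.
- can_a: Spray can 66 mm across, 205 mm tall, standing; leave alone. Origin under its centre.
- can_b: Another spray can of the same size; leave alone. Origin under its centre.
Things that resemble listed ones, but are neither listed nor needed, are in the scene too. Leave any green look-alike of the clip alone.

How it is judged:
By the outcome, as a careful person would: the job done as asked, in the order asked, and still so for the second after the job is handed in, while the arm keeps its last pose, push and grip.
It also fails if it takes over 64 s, if anything falls off the work surface, if the arm or the gripper's body presses on something with over 40 N, if the wrist force passes 120 N, or if a joint passes its speed limit or range.

## Working session

There is one attempt and no reset: what is moved stays moved. The work goes in short steps, Python scripts to look and compute and a shell command to move; the robot and the scene stay as the last step left them, time stands still between calls to the robot, and variables do not carry over. Pictures are saved under pics/ and viewed, about 8 in all and at most 12, crops included, and the job is handed in when it is done.

```bash
mkdir -p pics; cat > h.py <<'E'
from workcell import *
import numpy as np, cv2
from scipy.spatial.transform import Rotation as R
def snap(n,f):
    s=observe(); im=camera(n); cv2.imwrite('pics/'+f+'.png',im[:,:,::-1]); np.save('pics/'+f+'.npy',np.r_[s['tcp_pos'],s['tool_rot']]); return im
def cam(n,f=None):
    c=calibration(n); K=np.array([[c['fx'],0,c['cx']],[0,c['fy'],c['cy']],[0,0,1]])
    if 'extrinsics' in c: E=np.array(c['extrinsics'])
    else:
        p=np.load('pics/'+f+'.npy'); T=np.eye(4); T[:3,:3]=R.from_quat(p[3:]).as_matrix(); T[:3,3]=p[:3]
        E=np.linalg.inv(T@np.array(c['mount']))
    return K,E
def proj(n,P,f=None):
    K,E=cam(n,f); p=(E[:3,:3]@np.atleast_2d(P).T+E[:3,3:]); p=K@p; return (p[:2]/p[2]).T
def onz(n,uv,z,f=None):
    K,E=cam(n,f); o=-E[:3,:3].T@E[:3,3]; d=(E[:3,:3].T@np.linalg.inv(K)@np.c_[np.atleast_2d(uv),np.ones(len(np.atleast_2d(uv)))].T).T
    return o+d*((z-o[2])/d[:,2])[:,None]
E
python3 - <<'E'
from h import *
a=snap('scene','s0');b=snap('top','t0');s=observe();print({k:np.round(v,3) for k,v in s.items()})
print(calibration('wrist'));
for n in('scene','top'):
    K,E=cam(n);print(K[0,0],-E[:3,:3].T@E[:3,3],E[2,:3])
try: print(hold_point_z)
except Exception as e: print(e)
E
```

```text
{'t': np.float64(0.1), 'q': array([ 1.023,  0.131,  1.489, -0.   ,  1.523, -0.085]), 'qvel': array([ 0.   , -0.003, -0.002, -0.001,  0.001, -0.001]), 'effort': array([ 0.0000e+00, -5.6134e+01, -4.9310e+01,  7.7000e-02,  2.9000e-02,
       -0.0000e+00]), 'tcp_pos': array([0.268, 0.536, 0.218]), 'tool_rot': array([ 0.229,  0.973, -0.001, -0.   ]), 'wrist_force': array([ 0.642, -0.826,  0.648]), 'ft_torque': array([-0.02 , -0.004, -0.03 ]), 'finger_gap': np.float64(0.093)}
{'fx': 304.1779344153032, 'fy': 304.1779344153032, 'cx': 277.23586301643087, 'cy': 205.655695270769, 'mount': array([[-1.02316007e-03, -9.70286034e-01, -2.41958604e-01,
         6.81532932e-02],
       [ 9.99999109e-01, -1.20025771e-03,  5.84538544e-04,
         4.55689165e-04],
       [-8.57582265e-04, -2.41957790e-01,  9.70286397e-01,
        -1.66149087e-01],
       [ 0.00000000e+00,  0.00000000e+00,  0.00000000e+00,
         1.00000000e+00]])}
454.96481920686733 [1.01913789 0.75500411 1.09588747] [-0.34488927 -0.54786515 -0.76216479]
495.5751453730493 [0.45661104 0.04967978 1.40280768] [ 0.06071442 -0.00224328 -0.99815266]
0.0188
```

View pics/s0.png

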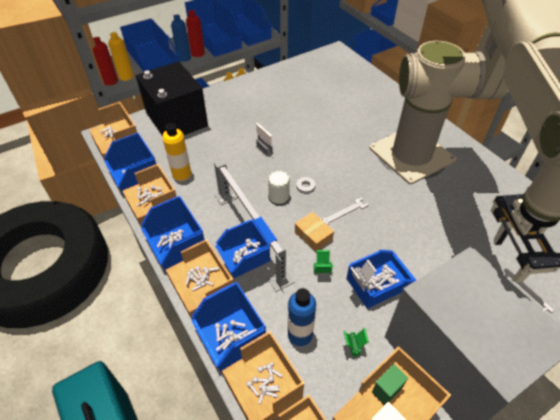

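View pics/t0.png

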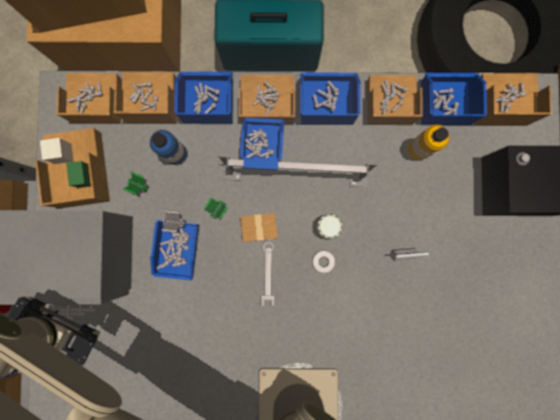

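The top view shows the marker at (408,254), the rail from (228,163) to (370,170) with the hanging bin at (262,142), and the bench bin at (175,250). The clip candidates are a grey one at (175,218) on that bin's rear wall and two green look-alikes at (137,184) and (215,208). The grey steel one on the wall fits the description. I'll confirm with an enlarged crop.

```bash
python3 - <<'E'
from h import *
t=cv2.imread('pics/t0.png')
z=lambda x0,y0,w,h,k:cv2.resize(t[y0:y0+h,x0:x0+w],None,fx=k,fy=k,interpolation=cv2.INTER_CUBIC)
c=np.zeros((600,800,3),np.uint8)
a=z(215,145,160,48,5);c[:240,:800]=a          # rail 5x
b=z(140,205,66,60,6);c[240:600,:396]=b        # bin 6x
d=z(378,234,66,40,6);c[240:480,400:796]=d     # marker 6x
cv2.imwrite('pics/c1.png',c)
print(onz('top',[[228,163],[370,170]],.135),onz('top',[175,218],.088),onz('top',[408,254],.09),onz('top',[[330,227],[325,262],[268,275]],.05))
E
```

```text
[[ 0.66143925  0.18652789  0.135     ]
 [ 0.6451552  -0.17960229  0.135     ]] [[0.5211247 0.330589  0.088    ]] [[ 0.4288227  -0.28685052  0.09      ]] [[ 0.50046502 -0.08475677  0.05      ]
 [ 0.40522384 -0.07105414  0.05      ]
 [ 0.36936423  0.08368726  0.05      ]]
```

View pics/c1.png

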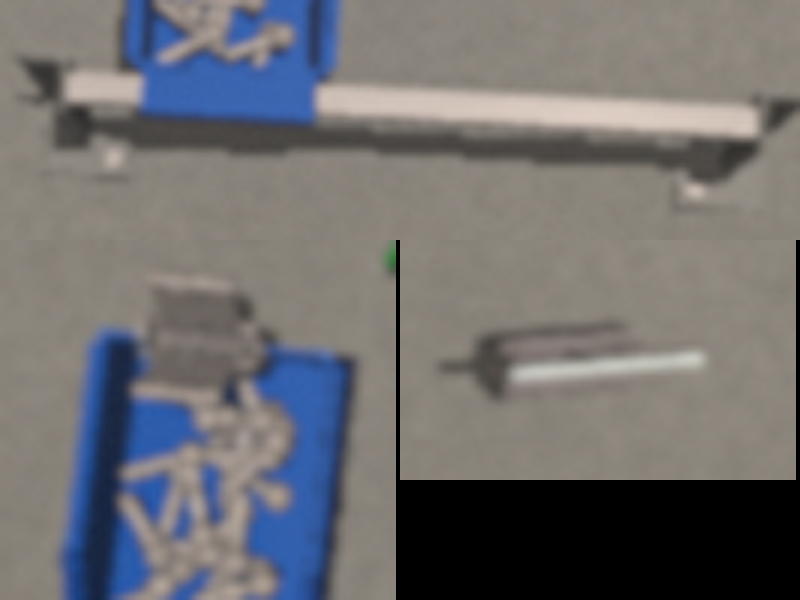

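The crop confirms the clip: grey steel, tails up, astride the bin's rear wall. The marker's card edge runs from (396,256) to (429,254) in the top view. Next I compute poses.

```bash
python3 - <<'E'
from h import *
f=lambda x,y,ox,oy,k,x0,y0:[x0+(x-ox+.5)/k-.5,y0+(y-oy+.5)/k-.5]
yaw=lambda P:np.degrees(np.arctan2(-(P[0]-P[1])[0],(P[0]-P[1])[1]))
rail=onz('top',[f(65,86,0,0,5,215,145),f(757,121,0,0,5,215,145)],.135)
m=onz('top',[f(510,375,400,240,6,378,234),f(705,360,400,240,6,378,234)],.094)
w=onz('top',[f(100,333,0,240,6,140,205),f(352,358,0,240,6,140,205)],.07)
c1=onz('top',[f(150,280,0,240,6,140,205),f(236,288,0,240,6,140,205)],.123)
c2=onz('top',[f(133,385,0,240,6,140,205),f(213,400,0,240,6,140,205)],.123)
for n,P in zip(('rail','card','wall','t+','t-'),(rail,m,w,c1,c2)): print(n,P.mean(0).round(4),np.linalg.norm(P[0]-P[1]).round(4),yaw(P).round(2))
r=rail.mean(0);d=(rail[1]-rail[0]);d/=np.linalg.norm(d);print('spot',r+.06*d, 'bin',r-d*.045,r-d*.145)
s=observe();T=R.from_quat(s['tool_rot']).as_matrix()
t=m.mean(0);t[2]=.22
print('to marker tool cm',(T.T@(t-s['tcp_pos'])*100).round(2),'tool x yaw',np.degrees(np.arctan2(T[1,0],T[0,0])),s['tcp_pos'])
E
```

```text
rail [0.6564 0.0091 0.135 ] 0.3573 -2.62
card [ 0.4268 -0.2968  0.094 ] 0.086 4.65
wall [0.5108 0.3282 0.07  ] 0.1136 -5.38
t+ [0.5351 0.3318 0.123 ] 0.0373 -5.04
t- [0.4883 0.3395 0.123 ] 0.0351 -10.32
spot [ 0.65364186 -0.05079222  0.135     ] bin [0.65844257 0.05409797 0.135     ] [0.66301466 0.1539934  0.135     ]
to marker tool cm [-51.44 -67.45  -0.13] tool x yaw 153.4824942653356 [0.26760395 0.53644912 0.2177035 ]
```

```bash
python3 -m creep '[[[-3.67,-4.82,0],0],[[-3.67,-4.82,0],0],[[-3.67,-4.82,0],0],[[-3.67,-4.82,0],0],[[-3.67,-4.82,0],0]]' 1 >/dev/null
python3 -m creep '[[[-3.67,-4.82,0],0],[[-3.67,-4.82,0],0],[[-3.67,-4.82,0],0],[[-3.67,-4.82,0],0],[[-3.67,-4.82,0],0]]' >/dev/null
python3 -m creep '[[[-3.67,-4.82,0],0],[[-3.67,-4.82,0],0],[[-3.67,-4.82,0],0],[[-3.67,-4.82,0],0],[[0,0,0],0.171]]'
python3 -m creep '[[[0,0,0],0.171],[[0,0,0],0.171],[[0,0,0],0.171],[[0,0,0],0.171],[[0,0,0],0.171]]' >/dev/null
python3 -m creep '[[[0,0,0],0],[[0,0,0],0]]'
python3 -c "
from h import *
snap('wrist','w1');print(observe()['q'].round(3))"
```

```text
t: 1.98
tcp_pos: [0.4255, -0.2996, 0.2166]
tool_rot: [0.315, 0.949, 0.0, -0.002]
wrist_force: [-0.7, 1.2, 1.4]
finger_gap: 0.0931
t: 2.85
tcp_pos: [0.4262, -0.2962, 0.2184]
tool_rot: [0.676, 0.737, -0.0, -0.0]
wrist_force: [0.2, -1.0, 0.4]
finger_gap: 0.0929
[-0.706 -0.089  1.711 -0.     1.52  -0.791]
```

View pics/w1.png

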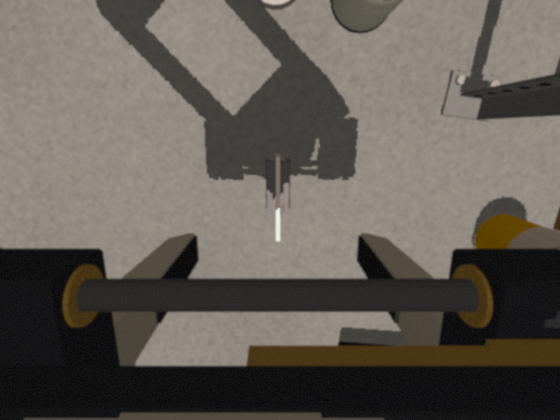

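The wrist view shows the card's top edge running vertically from (277,155) to (278,241), nearly square to the fingers. I'll measure it finely.

```bash
python3 - <<'E'
from h import *
im=cv2.imread('pics/w1.png').astype(float)
for v in (150,153,156,160,185,205,212,225,238,241,244):
    print(v,im[v,268:290].mean(1).astype(int))
P=onz('wrist',[[277.5,155],[278,241.5]],.094,'w1');print(P,P.mean(0),np.degrees(np.arctan2(-(P[0]-P[1])[0],(P[0]-P[1])[1])))
s=observe();T=R.from_quat(s['tool_rot']).as_matrix();print(T.T@(P.mean(0)-s['tcp_pos'])*100, np.degrees(np.arctan2(T[1,0],T[0,0])))
E
```

```text
150 [66 66 64 66 65 66 65 66 65 63 61 63 65 63 65 65 63 66 62 61 67 66]
153 [62 63 66 65 62 64 66 68 73 73 76 72 67 67 62 67 63 64 63 64 64 64]
156 [64 65 64 65 65 62 66 73 87 91 94 88 77 68 65 67 66 63 63 66 60 58]
160 [ 47  48  58  61  60  60  65  80 103 114 114 103  81  63  63  63  59  57
  50  42  44  49]
185 [ 51  55  55  55  54  53  59  77 102 114 113 100  78  58  67 101 130 142
 142 139 124 106]
205 [137 139 138 138 137 141 137 126 114 114 118 118 128 132 129 124 132 137
 140 136 121 111]
212 [138 139 136 136 135 138 147 180 221 234 235 214 157 131 134 133 133 137
 138 137 134 136]
225 [141 141 141 135 134 138 151 184 221 235 234 221 183 149 141 140 140 137
 136 136 138 144]
238 [141 142 140 138 140 139 152 181 219 234 235 222 181 147 142 143 143 140
 139 139 140 145]
241 [139 139 138 139 138 137 140 154 172 185 187 175 157 146 144 145 143 140
 139 139 141 142]
244 [139 138 140 142 143 142 140 141 137 138 140 144 141 142 139 138 140 140
 138 137 140 138]
[[ 0.42164361 -0.25149844  0.094     ]
 [ 0.42952327 -0.33793454  0.094     ]] [ 0.42558344 -0.29471649  0.094     ] 5.208779830775111
[ 0.1561713  -0.04992042 12.44785406] 94.87912794629582
```

```bash
python3 -m creep '[[[0.16,-0.06,4],0],[[0,0,4],0],[[0,0,4],0],[[0,0,3],0],[[0,0,2],0]]' >/dev/null
python3 -m creep '[[[0,0,1],0],[[0,0,0.1],0],[[0,0,0],0],[[0,0,0],0]]'
python3 -m creep '[[[0,0,0],0],[[0,0,0],0],[[0,0,0],0],[[0,0,0],0],[[0,0,0],0]]' -1 20
python3 -m creep '[[[0,0,0],0],[[0,0,0],0],[[0,0,0],0],[[0,0,0],0],[[0,0,0],0]]'
```

```text
t: 4.03
tcp_pos: [0.4263, -0.2954, 0.0387]
tool_rot: [0.677, 0.736, 0.0, 0.001]
wrist_force: [1.1, 0.0, 0.4]
finger_gap: 0.093
t: 4.65
tcp_pos: [0.4256, -0.2948, 0.0376]
tool_rot: [0.678, 0.735, -0.0, -0.0]
wrist_force: [0.7, -0.4, -0.0]
finger_gap: 0.0475
t: 5.28
tcp_pos: [0.4256, -0.2947, 0.0376]
tool_rot: [0.678, 0.735, 0.0, -0.0]
wrist_force: [-0.0, 0.5, 1.0]
finger_gap: 0.0122
```

```bash
python3 -m creep '[[[0,0,-1],0],[[0,0,-4],0],[[0,0,-5],0],[[0,0,-5],0],[[0,0,-4],0]]'
python3 -m creep '[[[3.21,3.53,0],0],[[3.21,3.53,0],0],[[3.21,3.53,0],0],[[3.21,3.53,0],0],[[3.21,3.53,0],0]]' >/dev/null
python3 -m creep '[[[3.21,3.53,0],0],[[3.21,3.53,0],0],[[0,0,0],0.131],[[0,0,0],0],[[0,0,0],0]]'
python3 -c "
from h import *
snap('wrist','w2');snap('top','t2');s=cv2.imread('pics/w2.png');t=cv2.resize(cv2.imread('pics/t2.png')[130:210,200:400],None,fx=2.8,fy=2.8,interpolation=2)
cv2.imwrite('pics/c2.png',np.vstack([s[:376],t]))"
```

```text
t: 5.9
tcp_pos: [0.4259, -0.295, 0.2309]
tool_rot: [0.678, 0.736, 0.0, 0.001]
wrist_force: [-0.4, -0.6, -0.7]
finger_gap: 0.0117
t: 7.15
tcp_pos: [0.6533, -0.051, 0.228]
tool_rot: [0.723, 0.69, 0.0, 0.0]
wrist_force: [-0.9, -0.4, -1.0]
finger_gap: 0.0117
```

View pics/c2.png

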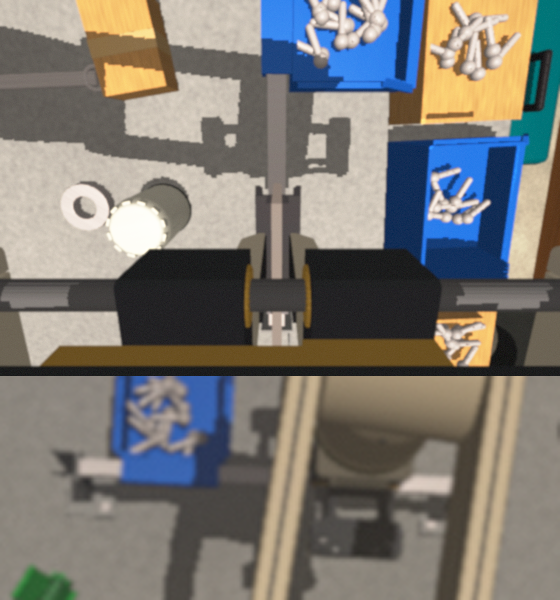

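```bash
python3 - <<'E'
from h import *
im=cv2.imread('pics/w2.png').astype(float)
for v in (85,95,110,125,140,155,170,180): print(v,im[v,258:296].mean(1).astype(int))
print('col',[(v,im[v,270:284].mean((0)).astype(int)) for v in range(68,84,2)])
t=cv2.imread('pics/t0.png');print('hook top', onz('top',[[243.4,167],[278.3,168]],.137))
print(onz('wrist',[[277,75]],.137,'w2'))
E
```

```text
85 [ 94  91  95  93  94  94  91  93  98 112 121 129 127 128 128 126 128 127
 125 127 127 128 125 127 127 126 128 122 107  96  87  73  55  52  47  52
  52  48]
95 [ 90  94  96  99  99  94  96  98 103 113 124 129 125 127 127 125 126 127
 127 127 128 128 128 126 128 127 126 119 104 100  98 101  99  99  97  97
  96  94]
110 [ 96  92  95  93  94  94  93  94  98 111 122 125 126 126 124 125 127 125
 126 128 125 127 126 124 129 124 124 117 102  93  89  93  91  93  93  95
  95  99]
125 [ 93  94  91  91  93  89  91  91  95 109 121 126 124 125 125 125 126 126
 123 126 126 126 127 125 124 125 123 114 104  95  95  96  96  95  98  94
  94  92]
140 [ 96  95  94  94  93  97  95  94  99 110 119 124 126 126 128 123 125 127
 126 124 125 123 124 124 125 125 122 115 101  92  92  91  93  94  97  99
  97  98]
155 [ 95  98  95  95  95  92  94  92  94 103 116 123 124 124 124 124 123 124
 122 123 121 123 126 123 122 124 120 113 103  96  97  96  96  96  95  93
  94  90]
170 [ 94  93  93  94  97  98  97  96  98 108 116 122 123 123 123 123 124 125
 125 125 124 124 123 123 123 122 120 110 100  93  96  97  99  97  96  95
  92  93]
180 [196 196 195 196 195 189 165 123  98 104 116 122 121 122 123 123 124 122
 123 123 127 125 124 124 124 122 120 111  99 107 144 180 194 198 199 198
 196 198]
col [(68, array([127,  69,  31])), (70, array([127,  69,  31])), (72, array([123,  67,  33])), (74, array([114, 100, 100])), (76, array([121, 125, 133])), (78, array([121, 124, 134])), (80, array([121, 124, 134])), (82, array([120, 125, 134]))]
hook top [[0.65094882 0.14658302 0.137     ]
 [0.64882166 0.05677884 0.137     ]]
[[0.65716969 0.05866376 0.137     ]]
```

```bash
python3 - <<'E'
from h import *
P=onz('wrist',[[276.5,85],[276.2,175]],.135,'w2');s=observe();T=R.from_quat(s['tool_rot']).as_matrix()
print(P); L=(T.T@(P-s['tcp_pos']).T).T*100; print(L, (L[0]-L[1])[1]/(L[0]-L[1])[0], s['tcp_pos'], T[:,0])
# grasp-plane reference: where did the card project vs TCP in w1
p=np.load('pics/w1.npy')
tip=s['tcp_pos']+T@[0.05,0,-.057+.0];print(proj('wrist',[s['tcp_pos']+T@np.array([x,0,-.02]) for x in (.02,.03,.04)],'w2'))
im=cv2.imread('pics/w2.png').astype(int)
for v in (195,205,215,225,235): print(v,im[v,252:302].mean(1).astype(int))
E
```

```text
[[ 0.6564276   0.05157755  0.135     ]
 [ 0.65267013 -0.02063026  0.135     ]]
[[10.28209331 -0.1771962   9.30463473]
 [ 3.05159623 -0.20516601  9.30521269]] 0.0038683107250173025 [ 0.65322059 -0.05120053  0.22805529] [ 4.81031909e-02  9.98842368e-01 -8.12350500e-05]
[[279.47835847 227.96311128]
 [279.51967422 208.76814451]
 [279.56233329 188.94908191]]
195 [197 192 171 124  80  69  67  68  65  66  76  89  99 101 100  97  85  77
  80  93 108 124 127 125 128 129 127 129 125 110  91  76  79  89  97 100
  99 101 101 100  96  81  67  66  67  66  67  83 124 171]
205 [189 189 173 137  96  79  77  79  82  82  80  80  79  80  80  79  79  84
 103 133 155 163 163 164 162 163 164 163 160 143 110  86  81  79  82  78
  80  81  78  79  80  82  81  81  80  80  83  94 137 176]
215 [194 191 175 134  97  81  78  78  80  77  80  81  78  81  82  77  78  86
 104 137 156 163 162 163 164 164 163 165 161 141 111  88  80  78  80  79
  79  81  78  77  75  79  79  79  81  78  79  94 141 183]
225 [191 185 175 146 103  81  77  79  80  78  78  79  80  79  79  79  81  84
 104 136 156 165 164 162 164 164 161 163 160 145 109  89  79  79  80  80
  78  80  77  80  79  79  77  78  82  76  83 106 150 189]
235 [145 133 126 118 111 109 108 108 108 110 109 105  96  78  72  78  79  83
  99 128 155 162 164 166 163 163 162 163 159 142 108  84  79  78  79  78
  74  71  84 102 107 107 108 110 108 107 108 112 118 130]
```

```bash
python3 -m creep '[[[-0.1,0,2],0],[[0,0,2],0],[[0,0,1.2],0],[[0,0,0.8],0],[[0,0,0.6],0]]'
python3 -m creep '[[[0,0,0.6],0],[[0,0,0.5],0],[[0,0,0.4],0],[[0,0,0],0],[[0,0,0],0]]'
python3 -m creep '[[[0,0,0.2],0],[[0,0,0.1],0],[[0,0,0],0],[[0,0,0],0]]'
```

```text
t: 7.88
tcp_pos: [0.6534, -0.0515, 0.1611]
tool_rot: [0.724, 0.69, -0.0, -0.0]
wrist_force: [0.6, 0.7, -0.9]
finger_gap: 0.012
t: 8.5
tcp_pos: [0.6536, -0.0516, 0.1469]
tool_rot: [0.724, 0.69, 0.0, 0.0]
wrist_force: [0.2, 0.0, -1.1]
finger_gap: 0.012
t: 9.0
tcp_pos: [0.6534, -0.0516, 0.1437]
tool_rot: [0.724, 0.69, -0.0, 0.0]
wrist_force: [-1.0, 0.9, -1.6]
finger_gap: 0.0118
```

```bash
python3 -m creep '[[[0,0,0.1],0],[[0,0,0],0],[[0,0,0],0]]'
python3 -m creep '[[[0,0,0.1],0],[[0,0,0],0],[[0,0,0],0]]'
python3 -m creep '[[[0,0,0.1],0],[[0,0,0],0],[[0,0,0],0]]'
```

```text
t: 9.38
tcp_pos: [0.6534, -0.0516, 0.1426]
tool_rot: [0.724, 0.69, -0.0, -0.0]
wrist_force: [-0.4, -0.1, -1.6]
finger_gap: 0.0116
t: 9.75
tcp_pos: [0.6536, -0.0516, 0.1422]
tool_rot: [0.724, 0.69, 0.0, 0.0]
wrist_force: [-2.2, 0.1, 4.4]
finger_gap: 0.012
t: 10.12
tcp_pos: [0.6536, -0.0516, 0.1421]
tool_rot: [0.724, 0.69, 0.0, 0.0]
wrist_force: [-5.1, 0.5, 10.8]
finger_gap: 0.012
```

```bash
python3 -m creep '[[[0,0,-0.15],0],[[0,0,0],0],[[0,0,0],0],[[0,0,0],0],[[0,0,0],0]]' 1
python3 -m creep '[[[0,0,0],0],[[0,0,0],0],[[0,0,0],0],[[0,0,0],0]]'
python3 -m creep '[[[0,0,-1],0],[[0,0,-3],0],[[0,0,-5],0],[[0,0,-5],0],[[0,0,-4],0]]'
python3 -m creep '[[[0,0,0],0],[[0,0,0],0]]'
python3 -c "
from h import *
snap('wrist','w3');snap('scene','s3');s=cv2.imread('pics/w3.png');t=cv2.resize(cv2.imread('pics/s3.png')[130:320,180:360],(560,591),interpolation=2)[:,:]
cv2.imwrite('pics/c3.png',np.hstack([s[100:420,150:400],cv2.resize(t,(550,580))[130:450]]))"
```

```text
t: 10.75
tcp_pos: [0.6534, -0.0516, 0.142]
tool_rot: [0.724, 0.69, -0.0, -0.0]
wrist_force: [-0.0, -0.3, -0.5]
finger_gap: 0.0572
t: 11.25
tcp_pos: [0.6534, -0.0516, 0.1422]
tool_rot: [0.724, 0.69, 0.0, 0.0]
wrist_force: [-0.5, -0.4, -0.3]
finger_gap: 0.0921
t: 11.88
tcp_pos: [0.6537, -0.0516, 0.3259]
tool_rot: [0.724, 0.69, 0.001, 0.001]
wrist_force: [0.8, 0.6, -0.5]
finger_gap: 0.093
t: 12.12
tcp_pos: [0.6534, -0.0516, 0.322]
tool_rot: [0.724, 0.69, -0.0, 0.0]
wrist_force: [-0.2, -0.1, -0.6]
finger_gap: 0.0931
```

View pics/c3.png

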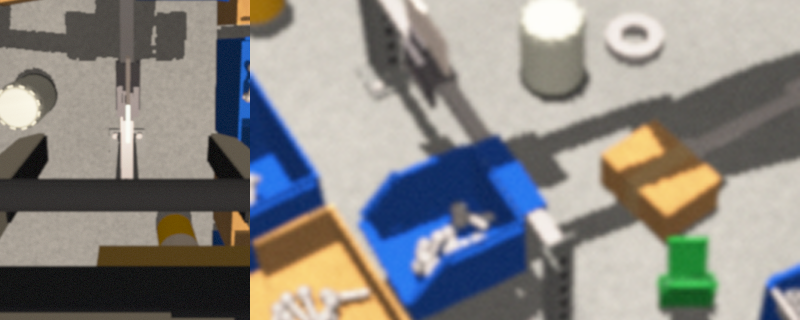

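The marker sits astride the bar with its card square along the bar at crop (127,60–150). I'll measure the card's top edge in the tool frame and plan the clip approach.

```bash
cat >> h.py <<'E'
def tool(uv,dz):  # pixel -> tool-frame point at tool z = dz (cm)
    c=calibration('wrist');M=np.array(c['mount']);uv=np.atleast_2d(uv)
    d=np.c_[(uv[:,0]-c['cx'])/c['fx'],(uv[:,1]-c['cy'])/c['fy'],np.ones(len(uv))]@M[:3,:3].T;o=M[:3,3]
    return (o+d*((dz/100-o[2])/d[:,2])[:,None])*100
E
python3 - <<'E'
from h import *
im=cv2.imread('pics/w3.png').astype(int)
for v in (150,158,162,170,180,190,205,215,225,235,245,255): print(v,im[v,262:294].mean(1).astype(int))
for u in (277,280): print(u,[(v,int(im[v,u].mean())) for v in range(150,266,4)])
s=observe();T=R.from_quat(s['tool_rot']).as_matrix()
for z in (.135,): print(tool([[277,180]],12.3))
print('to clip',T.T@(np.array([.5115,.334,.25])-s['tcp_pos'])*100)
E
```

```text
150 [ 76  79  76  73  73  73  73  80  90  98  99 100 101  97 100 101  99  98
  99  96  97  90  79  75  76  75  75  74  75  74  74  74]
158 [148 139 138 138 134 118  92  82  90  97  98 100  99 104 111 114 113 111
 105 102  94  88  79  73  71  75  71  73  78  85  98  98]
162 [157 154 143 118  78  57  56  64  72  82  79  81  83 100 121 132 131 120
 104  84  78  72  70  67  59  54  56  78 116 145 154 155]
170 [157 157 148 123  82  63  65  62  63  65  62  67  71  92 117 130 130 118
  95  74  64  62  64  66  65  64  69  89 124 151 159 158]
180 [160 160 156 134  97  66  62  67  63  63  65  64  70  91 115 129 131 117
  95  73  66  64  63  67  65  65  70  95 129 155 163 161]
190 [156 157 148 136 127 149 159 159 160 152 131 110 100 109 122 131 129 117
  86  70  78 113 150 161 160 155 144 126 134 149 158 158]
205 [160 161 157 142 128 136 154 158 159 157 155 158 163 182 217 233 236 223
 189 163 158 158 156 160 159 154 139 127 137 148 155 157]
215 [160 159 155 152 153 155 158 157 157 164 159 157 165 197 235 247 249 240
 204 167 156 155 155 157 156 156 156 157 160 162 162 162]
225 [158 157 157 160
[... 606 characters left out ...]
), (178, 130), (182, 131), (186, 130), (190, 131), (194, 131), (198, 127), (202, 126), (206, 246), (210, 248), (214, 248), (218, 248), (222, 249), (226, 248), (230, 248), (234, 248), (238, 248), (242, 243), (246, 226), (250, 222), (254, 220), (258, 218), (262, 217)]
280 [(150, 99), (154, 101), (158, 105), (162, 104), (166, 95), (170, 95), (174, 97), (178, 96), (182, 89), (186, 87), (190, 86), (194, 149), (198, 152), (202, 151), (206, 202), (210, 206), (214, 206), (218, 204), (222, 240), (226, 241), (230, 239), (234, 238), (238, 238), (242, 234), (246, 227), (250, 224), (254, 221), (258, 219), (262, 214)]
[[ 2.11662414 -0.13738809 12.3       ]]
to clip [ 37.80470671 -15.97765709   7.08593509]
```

```bash
python3 -m creep '[[[4.73,-2,0],0],[[4.73,-2,0],0],[[4.73,-2,0],0],[[4.73,-2,0],0],[[4.73,-2,0],0]]' >/dev/null
python3 -m creep '[[[4.73,-2,0],0],[[4.73,-2,0],0],[[4.73,-2,0],0],[[0,0,3.5],0.045],[[0,0,3.5],0]]' >/dev/null
python3 -m creep '[[[0,0,0],0],[[0,0,0],0],[[0,0,0],0]]'
python3 -c "
from h import *
snap('wrist','w4');print(observe()['q'].round(3), tool([[277.5,157.5],[277.5,243],[277.5,200]],12.3))
cv2.imwrite('pics/c4.png',cv2.resize(cv2.imread('pics/w4.png')[80:280,160:400],(720,600),interpolation=2))"
```

```text
t: 13.85
tcp_pos: [0.513, 0.3344, 0.2542]
tool_rot: [0.74, 0.673, 0.001, 0.0]
wrist_force: [0.8, -0.4, 0.6]
finger_gap: 0.0932
[ 0.494  0.149  1.404 -0.     1.586  0.588] [[ 4.25152028 -0.09316652 12.3       ]
 [-4.31397936 -0.10016228 12.3       ]
 [ 0.14291615 -0.09652217 12.3       ]]
```

View pics/c4.png

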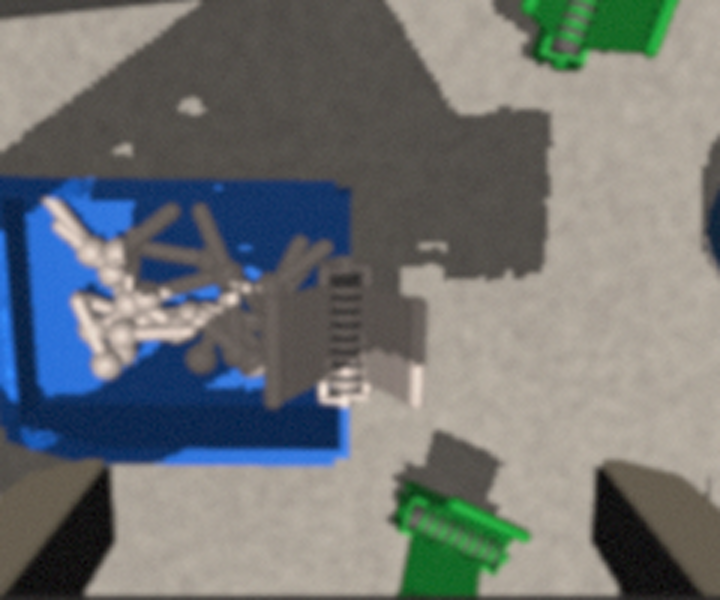

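The crop shows the grey clip: barrel centre near crop (344,335), tail ends at columns 266 and 425. I'll measure the edges.

```bash
python3 - <<'E'
from h import *
im=cv2.imread('pics/w4.png').astype(int)
for v in range(166,220,4): print(v,im[v,244:306].mean(1).astype(int))
for uv,dz in (([274.7,191.7],16.6),([275.2,197],13.1)): print(tool([uv],dz))
E
```

```text
166 [55 58 58 58 61 59 57 62 63 70 78 93 96 95 93 91 95 97 97 99 96 89 86 79
 77 76 78 77 83 86 92 90 89 85 80 78 79 78 78 79 78 78 80 77 79 80 80 82
 82 79 81 78 79 75 77 78 78 80 81 81 82 78]
170 [134 121 105  81  69  70  69  73  83  89  91  94  96  97  98  93  89  84
  79  73  66  69  81  95  94  93  87  89  89  91  94  93  88  80  79  82
  86  94  96  91  80  78  80  81  78  76  76  80  91 119 146 157 157 159
 162 162 163 163 167 167 170 165]
174 [ 98 101 103  99  98  98  98  94  91  92  90  91  94  93  90  86  74  67
  59  59  64  70  84  92  93  78  63  53  49  53  52  49  48  50  52  58
  71  88  94  91  80  77  78  75  77  76  77  76  88 121 153 164 165 165
 161 163 161 164 164 163 166 168]
178 [ 94  89  92  92  91  92  93  91  88  85  83  82  84  84  81  79  81  80
  82  81  81  84  84  80  80  78  72  68  68  72  75  75  72  71  68  68
  72  81  83  82  85  82  81  83  82  81  81  81  82  99 114 129 136 135
 139 142 148 159 162 165 163 160]
182 [ 84  86  87  85  90  93  97  97  91  87  82  82  83  84  79  81  80  81
  81  83  83  82  82  84  83  78  76  71  80  80  82  82  
[... 1814 characters left out ...]
 155 190 197 173 156 158 154 147 139 134 127 128 129 126 129 136 161 189
 211 211 188 168 165 164 164 164]
214 [ 52  53  51  63  74  87  93  94  89  78  71  58  61  54  55  52  53  55
  49  51  56  67 100 131 150 159 161 168 182 202 219 212 183 161 165 174
 175 177 174 170 168 164 166 166 166 164 164 160 157 155 152 150 163 188
 203 198 179 163 164 167 163 166]
218 [ 43  47  41  45  41  41  45  42  44  46  44  42  45  45  39  44  43  47
  44  44  44  45  47  42  44  44  46  47  66 102 131 146 157 163 166 164
 167 166 168 170 169 173 171 171 170 166 167 169 171 172 172 168 167 167
 171 169 169 168 166 165 166 168]
[[ 0.10481683 -0.40514835 16.6       ]]
[[ 0.26738042 -0.32578795 13.1       ]]
```

```bash
python3 - <<'E'
from h import *
im=cv2.imread('pics/w4.png').astype(int)
for n,p in (('binedge',(276,140,240)),):
    for v in list(range(140,170,6))+list(range(216,236,5)): print(v,(im[v,262:286,0]-im[v,262:286,2]))
E
```

```text
140 [ 43  42  41  43  45  43  42  41  39  29   8  -6  -7  -9  -8 -10 -10 -10
 -12  -8  -8 -10  -8  -9]
146 [ 83  82  80  82  81  82  83  83  86  79  81  82  78  76  48  16  -2  -9
  -8  -8  -8  -8  -9 -10]
152 [ 84  81  83  83  86  84  83  82  90  83  83  79  78  75  46  15  -6 -10
  -9  -9  -9  -8  -7 -10]
158 [ 64  80  84  82  80  77  81  77  83  83  84  81  82  73  47  17  -5 -10
  -7  -9  -9  -6  -9  -8]
164 [ -7 -10 -14 -13 -13 -13  -4   9  32  56  64  60  57  54  35  12  -6 -10
  -9  -9  -6  -8 -11  -9]
216 [ 70  61  69  68  62  59  53  52  51  51  58  73  85  79  46   2 -20 -20
 -21 -18 -17 -20 -21 -20]
221 [ 60  66  61  60  65  68  68  69  64  71  90 129 150 132  66   4 -19 -21
 -20 -19 -17 -19 -20 -20]
226 [ 60  70  60  65  68  62  63  63  63  69  91 128 153 132  66   5 -16 -20
 -20 -19 -20 -19 -19 -18]
231 [170 167 167 165 169 166 169 170 167 160 155 153 155 128  66   5 -21 -18
 -19 -17 -18 -17 -18 -17]
```

```bash
python3 -m creep '[[[0.15,-0.3,4],0],[[0,0,4],0],[[0,0,3],0],[[0,0,2],0],[[0,0,1],0]]' >/dev/null
python3 -m creep '[[[0,0,0.4],0],[[0,0,0],0],[[0,0,0],0],[[0,0,0],0]]'
python3 -m creep '[[[0,0,0],0],[[0,0,0],0],[[0,0,0],0],[[0,0,0],0],[[0,0,0],0]]' -1 30
python3 -m creep '[[[0,0,0],0],[[0,0,0],0],[[0,0,0],0],[[0,0,0],0]]'
python3 -c "
from h import *
snap('wrist','w5');snap('scene','s5')
cv2.imwrite('pics/c5.png',np.hstack([cv2.imread('pics/w5.png')[120:420,80:480],cv2.resize(cv2.imread('pics/s5.png')[220:320,300:433],(400,300),interpolation=2)]))"
```

```text
t: 15.02
tcp_pos: [0.5097, 0.3362, 0.1089]
tool_rot: [0.74, 0.673, 0.001, 0.0]
wrist_force: [0.1, 0.6, -0.2]
finger_gap: 0.0931
t: 15.65
tcp_pos: [0.5094, 0.336, 0.1082]
tool_rot: [0.74, 0.673, 0.0, 0.0]
wrist_force: [0.8, 0.5, -1.1]
finger_gap: 0.0481
t: 16.15
tcp_pos: [0.5093, 0.336, 0.1081]
tool_rot: [0.74, 0.673, -0.0, -0.0]
wrist_force: [0.1, 0.8, -1.1]
finger_gap: 0.0275
```

View pics/c5.png

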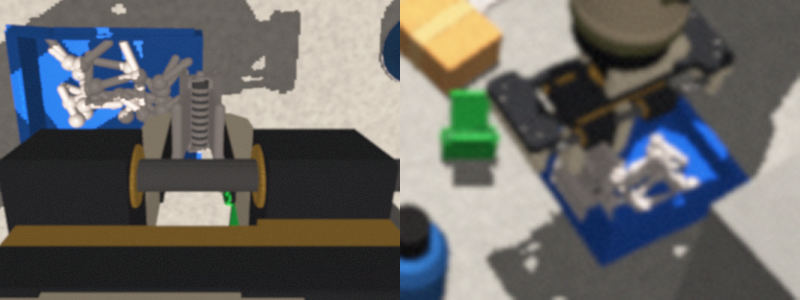

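The gap settled at 27.5 mm and the clip is between the fingers with its tails squeezed. Next I lift slowly.

```bash
python3 -m creep '[[[0,0,-0.5],0],[[0,0,-1],0],[[0,0,-1],0],[[0,0,-2],0],[[0,0,-3],0]]'
python3 -m creep '[[[0,0,-4],0],[[0,0,-4],0],[[0,0,-4],0],[[0,0,-1.5],0],[[0,0,0],0]]'
python3 -m creep '[[[0,0,0],0],[[0,0,0],0]]'
python3 -c "
from h import *
snap('wrist','w6');snap('scene','s6');snap('top','t6');print(observe()['tcp_pos'],proj('scene',observe()['tcp_pos']))
cv2.imwrite('pics/c6.png',np.hstack([cv2.imread('pics/w6.png')[120:420,80:480],cv2.resize(cv2.imread('pics/s6.png')[160:280,300:460],(400,300),interpolation=2)]))"
```

```text
t: 16.88
tcp_pos: [0.5089, 0.3358, 0.1841]
tool_rot: [0.74, 0.673, -0.001, -0.0]
wrist_force: [1.0, 0.5, -0.9]
finger_gap: 0.027
t: 17.5
tcp_pos: [0.5098, 0.3362, 0.3195]
tool_rot: [0.74, 0.673, 0.001, 0.0]
wrist_force: [-0.3, 0.0, -0.7]
finger_gap: 0.0274
t: 17.75
tcp_pos: [0.5086, 0.3356, 0.3159]
tool_rot: [0.74, 0.673, -0.002, -0.0]
wrist_force: [-0.1, 0.5, -0.5]
finger_gap: 0.0274
[0.508983   0.33580203 0.31698468] [[375.82655019 219.84831067]]
```

View pics/c6.png

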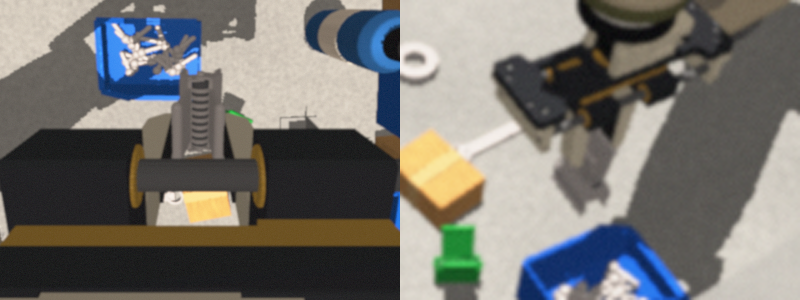

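The clip is held clear of the bin with its jaws open. Now I carry it over the card.

```bash
python3 -m creep '[[[-2.65,1.25,0],0],[[-4.65,2.25,0],0],[[-4.65,2.25,0],0],[[-4.65,2.25,0],0],[[-4.65,2.25,0],0]]'
python3 -m creep '[[[-4.65,2.25,0],0],[[-4.65,2.25,0],0],[[-4.65,2.25,0],-0.02],[[-2,1,0],-0.025],[[0,0,0],0]]'
python3 -m creep '[[[0,0,0],0],[[0,0,0],0],[[0,0,0],0]]'
python3 - <<'E'
from h import *
snap('wrist','w7');snap('scene','s7');s=observe()
T=R.from_quat(s['tool_rot']).as_matrix();print(s['q'].round(3),T[:,0],proj('scene',s['tcp_pos']),proj('scene',[.6534,-.0516,.199]))
a=cv2.resize(cv2.imread('pics/w7.png')[130:330,210:343],(400,600),interpolation=2)
u,v=proj('scene',s['tcp_pos'])[0].astype(int)
b=cv2.resize(cv2.imread('pics/s7.png')[v-40:v+80,u-40:u+40],(400,600),interpolation=2);print(u,v)
cv2.imwrite('pics/c7.png',np.hstack([a,b]))
E
```

```text
t: 18.52
tcp_pos: [0.5917, 0.1132, 0.3178]
tool_rot: [0.74, 0.673, -0.0, -0.0]
wrist_force: [0.1, 0.2, -0.4]
finger_gap: 0.0272
t: 19.15
tcp_pos: [0.6541, -0.0529, 0.3171]
tool_rot: [0.725, 0.689, -0.0, -0.0]
wrist_force: [0.1, 0.8, -0.9]
finger_gap: 0.0275
t: 19.52
tcp_pos: [0.6539, -0.05, 0.3184]
tool_rot: [0.724, 0.69, 0.0, 0.0]
wrist_force: [0.0, -0.4, -0.8]
finger_gap: 0.0276
[-0.155  0.267  1.154 -0.     1.72  -0.107] [ 4.80900780e-02  9.98843002e-01 -3.38020150e-05] [[233.64882985 143.57700734]] [[237.12862284 176.02219444]]
233 143
```

View pics/c7.png

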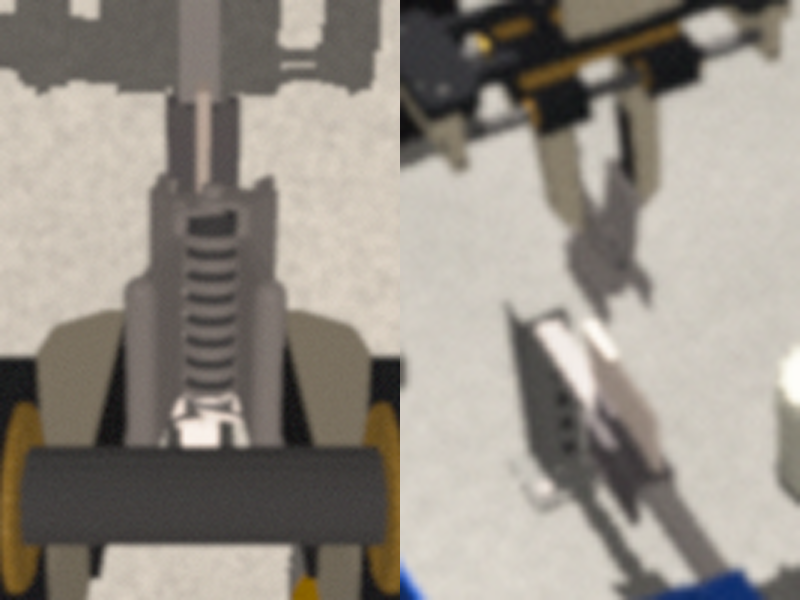

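The left half shows the barrel centred at crop col 212, the jaw plates spanning 150–273, and the card at col 203 with its far end at row 92. The jaws are open and about 2 mm right of the card. I'll compute the offsets.

```bash
python3 - <<'E'
from h import *
im=cv2.imread('pics/w7.png').astype(int)
for v in (164,170,176,182,188,192,194,196,198,200,205,210,216,222): print(v,im[v,250:306].mean(1).astype(int))
c=lambda x,y:[210+(x+.5)/400*133-.5,130+(y+.5)/3-.5]
print('card far end',tool([c(203,92)],11.9)-[4.2,0,0],'card',tool([c(203,150)],11.9))
print('barrel',tool([c(212,207)],2.1)-[2.5,0,0]); print('jaw',tool([c(212,183)],5.1)-[2.5,0,0]); print('tails',tool([c(206,280)],-1.9))
E
```

```text
164 [200 196 196 192 189 187 187 186 186 190 188 191 193 187 166 119  80  72
  76  87  96  98  96  99 108 136 160 164 161 142 115  96  89  87  85  81
  73  73  85 120 164 186 192 194 194 198 194 195 196 195 198 201 203 202
 199 194]
170 [191 189 189 188 191 196 198 200 200 199 199 198 193 189 165 120  86  81
  82  81  83  81  80  84 101 130 156 165 163 140 104  83  82  81  80  84
  80  82  89 127 166 192 199 198 195 193 193 192 193 195 200 202 203 202
 199 200]
176 [199 199 202 201 202 198 195 197 198 201 202 203 203 200 178 130  92  79
  81  80  80  81  84  83 100 129 155 164 160 141 107  84  80  81  81  83
  81  80  89 125 169 194 201 204 206 203 199 200 197 195 195 196 195 195
 199 200]
182 [194 194 189 191 195 195 197 198 197 196 193 196 195 191 176 143 100  81
  80  82  80  82  79  83  96 128 154 165 156 129  98  83  80  81  80  83
  82  79  89 130 176 196 201 199 199 199 201 201 198 195 192 192 196 199
 199 199]
188 [194 197 197 200 198 197 193 194 193 194 192 181 156 127 113 101  87  83
  81  78  78  81  80  83  99 127 155 165 153 130  99  86  80  80  81  80
  80  81  97 141 1
[... 1693 characters left out ...]
8]
216 [197 197 195 195 196 198 196 192 180 152 115  94  90  93  92  89  88  87
  90  89  93  99  96  95  91  84  81  79  77  78  80  79  80  81  80  84
  87  89  92  91  87  86  87  92  93  92  92  95  99  98 108 139 173 197
 201 199]
222 [196 195 188 173 156 142 129 112 102  93  89  95  91  91  89  90  88  87
  90  88  92  91  80  68  62  61  62  63  63  65  64  67  62  61  61  63
  61  70  83  87  87  86  86  86  87  88  91  93  91  96 105 143 177 192
 196 196]
card far end [[-0.17000211 -0.11935518 11.9       ]] card [[ 2.21282224 -0.12132026 11.9       ]]
barrel [[0.07214458 0.07114294 2.1       ]]
jaw [[-0.00594872  0.09883714  5.1       ]]
tails [[ 2.20983677 -0.06606364 -1.9       ]]
```

```bash
python3 -m creep '[[[-0.1,-0.22,1],0],[[0,0,2],0],[[0,0,1.5],0],[[0,0,0.7],0],[[0,0,0],0]]'
python3 -m creep '[[[0,0,0],0],[[0,0,0],0],[[0,0,0],0]]'
python3 - <<'E'
from h import *
snap('wrist','w8');snap('scene','s8');s=observe()
u,v=proj('scene',s['tcp_pos'])[0].astype(int)
a=cv2.resize(cv2.imread('pics/w8.png')[130:330,210:343],(400,600),interpolation=2)
b=cv2.resize(cv2.imread('pics/s8.png')[v-20:v+70,u-30:u+30],(400,600),interpolation=2)
cv2.imwrite('pics/c8.png',np.hstack([a,b]))
im=cv2.imread('pics/w8.png').astype(int)
for v in (148,150,152,154,156,160,170,180,186,196,200,205): print(v,im[v,252:306].mean(1).astype(int))
E
```

```text
t: 20.25
tcp_pos: [0.6513, -0.0519, 0.265]
tool_rot: [0.724, 0.69, -0.001, -0.001]
wrist_force: [-0.4, -0.6, -0.7]
finger_gap: 0.0273
t: 20.62
tcp_pos: [0.652, -0.052, 0.2667]
tool_rot: [0.724, 0.69, 0.0, 0.0]
wrist_force: [-0.1, -0.6, -0.3]
finger_gap: 0.0272
148 [ 95  95  93  95  94  92  95  93  93  98  99  96  95  95  96  96  97 105
 113 120 124 124 124 124 122 126 123 126 123 122 124 124 122 117 101  95
  97  94  92  94  92  93  92  89  93  91  92  91  91  92  91  92 108 148]
150 [ 95  95  95  97  97  95  95  94  96  95  97  95  96  91  91  94  97 100
 113 122 124 124 123 124 124 125 124 126 124 124 124 124 122 114 100  94
  96  95  95  95  94  94  95  94  91  92  94  94  94  93  94  95 107 146]
152 [ 96  96  96  98 100  96  96  95  94  96  96  96  95  94  94  90  96  98
 113 123 122 124 123 123 124 124 124 122 124 124 124 124 121 114 103  96
  96  96  95  94  97  92  93  93  92  90  94  94  96  94  97  94 100 112]
154 [ 93  96  94  94  97  96  96  95 100  99  97  99  96  91  94  92  95 102
 113 120 125 122 121 122 123 123 124 122 124 123 123 123 122 113 105  96
  94  94  90  90 
[... 1148 characters left out ...]
198 200 199 198 196 191 189]
196 [193 190 189 191 194 192 182 155 116  97  94  96  93  94  92  93  92  94
  95  92  91  93  92  94  99 101 103 104 108 105 104  98  98  98  97  95
  92  95  94  91  91  92  93  94  95  95  93  98 100 119 155 190 199 201]
200 [195 190 188 189 190 189 178 149 113  99  94  97  94  93  95  98 104 105
 106 108 108 108 111 111 108 109 107 110 112 111 106 101  89  78  75  77
  93 104 111 110 105 101  97  96  99  96  99  98  99 120 154 187 196 198]
205 [197 196 196 196 198 197 183 156 118  97  95  98  97  96  98 104 110 114
 112  99  71  56  55  58  56  61  60  57  59  58  58  59  54  58  55  61
  80 106 113 115 108 101  98  98  97  98  99  99 103 125 159 180 189 190]
```

View pics/c8.png

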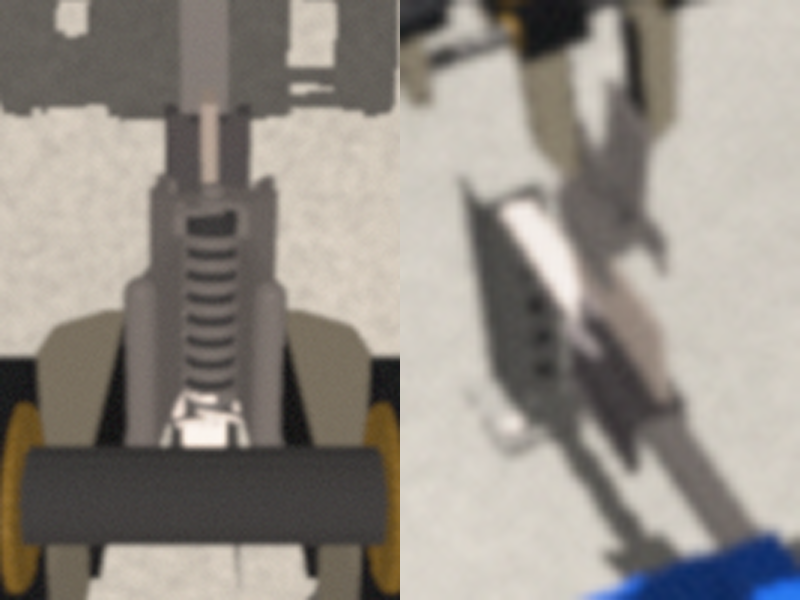

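The clip is centred over the card to within about 1 mm (card col 279.3, jaws col 280.4), and in the scene view the jaw tips are just above the card top. I make a small correction and lower it.

```bash
python3 -m creep '[[[0.1,-0.07,0.2],0],[[0,0,0.6],0],[[0,0,0.6],0],[[0,0,0.6],0],[[0,0,0.5],0]]'
python3 -m creep '[[[0,0,0.3],0],[[0,0,0],0],[[0,0,0],0],[[0,0,0],0]]'
python3 - <<'E'
from h import *
snap('wrist','w9');snap('scene','s9');s=observe()
print(s['tcp_pos'],s['wrist_force'],s['ft_torque'])
u,v=proj('scene',[.652,-.052,.2])[0].astype(int)
a=cv2.resize(cv2.imread('pics/w9.png')[130:330,210:343],(400,600),interpolation=2)
b=cv2.resize(cv2.imread('pics/s9.png')[v-30:v+30,u-20:u+20],(400,600),interpolation=2)
cv2.imwrite('pics/c9.png',np.hstack([a,b]))
im=cv2.imread('pics/w9.png').astype(int)
for v in (170,176,182,186,200,205): print(v,im[v,252:306].mean(1).astype(int))
E
```

```text
t: 21.35
tcp_pos: [0.6509, -0.051, 0.2404]
tool_rot: [0.724, 0.69, -0.0, -0.0]
wrist_force: [0.1, -0.3, -1.4]
finger_gap: 0.027
t: 21.85
tcp_pos: [0.6513, -0.051, 0.2385]
tool_rot: [0.724, 0.69, 0.0, 0.0]
wrist_force: [-1.2, 0.2, -0.1]
finger_gap: 0.0275
[ 0.65122298 -0.05101527  0.23839028] [ 0.09310667  0.20312999 -1.15984964] [-0.01278082  0.08038652  0.06645212]
170 [ 92  91  91  92  92  91  92  91  92  92  94  88  79  69  65  66  69  88
 106 120 124 123 122 125 123 127 131 137 138 138 136 133 129 124 120 110
  99  94  86  74  63  66  67  76  85  92  93  96  93  95  97  96  94  97]
176 [189 193 195 197 199 199 198 197 194 191 186 166 127  91  81  81  82  81
  81  81  79  78  73  69  78 100 135 158 163 167 163 149 117  87  72  73
  77  80  81  84  80  80  98 138 172 178 174 173 172 168 170 167 170 175]
182 [195 196 190 191 194 196 199 201 198 200 198 185 152 103  78  80  83  82
  81  81  81  82  79  82  84 104 135 161 164 165 161 146 114  89  81  80
  82  83  81  81  81  80  98 139 183 201 201 204 205 200 199 199 200 197]
186 [199 198 203 201 201 199 199 201 202 205 200 180 146 101  80  82  82  83
  81  82  81  82  76  81  85 104 138 158 164 165 160 144 114  86  81  81
  81  81  81  82  79  79  97 141 185 200 201 199 201 202 200 200 199 201]
200 [193 190 193 194 193 195 181 156 117  99  99  99  97  98  95  99 104 106
 109 109 108 110 109 110 111 107 108 109 110 110 107 101  91  77  72  77
  88 105 110 109 106 101  97  98  98  97  99  98 102 116 156 185 197 200]
205 [192 190 189 190 193 190 179 149 115  95  96  95  96  97  98 103 113 116
 115 100  72  55  55  55  59  61  61  59  60  61  61  58  60  57  56  57
  82 103 115 112 107 102  98  98  99  99  99  98 104 126 162 187 197 199]
```

View pics/c9.png

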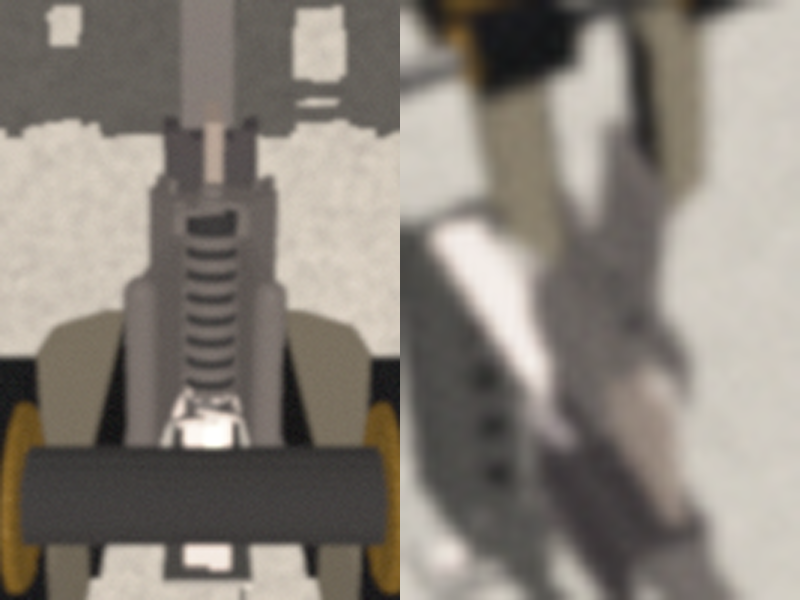

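The card sits centred between the open jaws (card y 2.4 mm, jaws 2.3 mm in the tool frame). Wrist forces are about zero and the gap is steady, so I'm handing in.

```bash
python3 -c "
from workcell import *
print(finish_job())"
```

```text
the job is handed in; nothing more can be done
None
```

I hung the marker on the rail and let go of it. I then brought the steel clip over the card and handed the job in at about 22 s, still holding it squeezed open.

- **Marker:** It is astride the middle of the empty stretch of the bar. I pressed it until contact at about 11 N, at the expected seat height. The picture after release showed it square on the bar.
- **Clip:** I squeezed it open at 30 N and lifted it off the bin wall. The gripper reading settled at 27–27.5 mm, slightly under the stated 29 mm. I took this as the full-open stop with the pads touching below the rounded tail ends; I did not measure the jaw opening itself.
- **Final position:** The jaws straddle the card's top edge with the tips about 11 mm below it, estimated from heights. Across the card they are centred to about 0.2 mm. Wrist force was about 1 N, so I saw no sign of contact.

**Checks that disagreed:**
- The clip's position along the card came out differently each time, from 2 mm off one way to about 2.5 mm off the other. I left it there.
- The clip appears tilted about 2° in the fingers. I allowed for this by centring on the jaws.

I did not take a final picture of the other items on the bench. No move was planned to touch them.

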